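# Set the box bander's tension dial for the box in its nest and start it

## Task

See which chocolate box lies in the bander's nest, the middle place by the banding head, and turn the black tension dial until its white pointer aims at the middle of the dot in that box's lid colour. Then, and only then, throw the start lever all the way over towards the boxes. Leave the boxes, the dial setting and everything else on the bench undisturbed.

Things in the scene. Friction and masses are not known exactly. Their poses are not given: they have to be found in the camera images.
- bander: fixed box bander: white console 170 (x) by 400 (y) by 60 mm high, dial at local (0, 90 mm), lever at (0, -100 mm); behind it an aluminium bed 50 mm high, x 85 to 255 mm, y +-260 mm; grey head 160 mm high at x 220 to 315 mm, y +-55 mm. Origin: on the table under the console's centre; x from console to bed, z up
- nest (a point): the nest: middle place on the feed bed, between two red guides and partly under the banding head; the point is on the bed's top under the middle of the box that lies there
- dial (a joint): angle of the tension dial in rad, growing clockwise seen from above, 0 to 3.8; stays where it is left. At 0 the pointer points to the bander's -x. Some 0.08 N m of friction
- dial_grip (a point): on the dial's vertical axis at grip height, 98 mm above the table. The dial is a black disc of 80 mm diameter (its top 74 mm above the table) with an upright black grip bar across it, 74 mm long, 18 mm thick, its top 112 mm above the table; the bar runs along the pointer direction and has a white line on the pointer's half
- pointer (a point): index point of the dial: 62 mm from its axis, in the direction of the white pointer (the bar's white-lined end), on the circle where the coloured dots lie; turns with the dial
- lever (a joint): angle of the start lever in rad: 0 leaning towards the robot (the bander's -x), 1.0 fully over towards the boxes (+x); stays where it is left
- lever_tip (a point): centre of the start lever's black ball (26 mm diameter) at the end of a 10 mm steel rod, 90 mm from the lever's pivot; the pivot lies 82 mm above the table at local (0, -100 mm) of the bander, its axis along the bander's y, on a grey block 70 x 50 x 25 mm
- dot_blue: pale blue dot, 22 mm diameter, 3 mm thick, on the console's dial face 62 mm from the dial's axis; origin at its centre. The three dots change places from run to run
- dot_brown: dark chocolate brown dot, 22 mm diameter, 3 mm thick, on the console's dial face 62 mm from the dial's axis; origin at its centre. The three dots change places from run to run
- dot_yellow: yellow dot, 22 mm diameter, 3 mm thick, on the console's dial face 62 mm from the dial's axis; origin at its centre. The three dots change places from run to run
- box_blue: chocolate gift box with a pale blue lid and a white square label, 120 x 130 x 37 mm, loose on the feed bed (left, middle or right place); origin at the centre of its underside, z up
- box_brown: chocolate gift box with a dark chocolate brown lid and a white square label, 120 x 130 x 37 mm, loose on the feed bed (left, middle or right place); origin at the centre of its underside, z up
- box_yellow: chocolate gift box with a yellow lid and a white square label, 120 x 130 x 37 mm, loose on the feed bed (left, middle or right place); origin at the centre of its underside, z up
- jar: bystander: closed jar, 60 mm diameter, 100 mm high, on the table left of the console; origin at the centre of its underside
- tape: bystander: amber roll, 90 mm diameter, 40 mm high, on the table right of the console; origin at the centre of its underside

How it is judged:
By the outcome, as a careful person would: the job done as asked, in the order asked, and still so for the second after the job is handed in, with the robot touching nothing.
It also fails if it takes over 58 s, if anything falls off the work surface, if the arm or the gripper's body presses on something with over 40 N, if the wrist force passes 120 N, or if a joint passes its speed limit or range.

## Robot

A 6-joint arm with a two-finger parallel gripper is mounted at the origin on the work surface. World frame = base frame: x ahead of the robot, y to its left, z up, the work surface at z = 0. Lengths are in mm, angles in rad, forces in N, time in s.
With the tool pointing down it reaches from about 275 to 1000 mm from the base axis. Payload 8.4 kg.
Tool frame: the origin (TCP) lies at the very end of the fingers, on their centre line; the grasp point (between the pads) lies 19 mm behind it; z points along the fingers, y is the line along which they close (so a half turn about z gives the same grasp; the last joint's range is limited). The gripper opens to 85 mm and grips with 20 to 120 N. Pads are 22 mm wide; open, the fingers measure 114 mm over their backs; the gripper's body (76 mm by 85 mm) begins 54 mm behind the grasp point. The pads swing forward as they close: fully open they stand 13 mm farther back than shut.
Start: joints at [1.34, 0.353, 1.633, -0, 1.155, -0.002], TCP at [141.754, 608.715, 231.281] pointing down, gripper open.
Joint ranges: [-2.63, 2.63], [-0.92, 2.1], [0.06, 2.66], [-1.3, 4.44], [0, 2.69], [-3.02, 3.02]. Speed limits (rad/s): [2.22, 2.22, 2.79, 3.14, 3.14, 3.14].

## Interface

Orientations are given as [roll, pitch, yaw] about the fixed x, y, z axes, in that order (R = Rz(yaw) Ry(pitch) Rx(roll)).
In Python, from rig import telemetry, imaging, r gives the robot as it stands. The module is installed in compiled form; this text tells all that it offers.
- The arm moves only by the tool step_arm, never from a script. Its argument "moves" is a list of rows, each a list of 3 entries, a list of its own where there are three numbers: the turn, a rotation vector about the tool's x, y, z scaled (see below), then the shift along the tool's x, y, z scaled (see below), then the opening, from -1 (shut) to 1 (fully open). A call has 1 to 8 rows; each row is the pose to reach, as a shift and turn from the pose commanded when the call began, along the tool's axes at that moment; what a row does not reach only later rows make up. The controller multiplies each number of a shift by 200 mm and each number of a turn by 45 degrees. A row lasts 1/10 s, in which the tool goes at most 50 mm and 8.59 degrees, less where a joint would pass 70% of its speed; a pose out of reach is approached as far as the arm can. A call with a number of a shift or a turn outside -1 to 1 is refused whole. A call with a gripper value outside its range is refused whole. The fingers move at their own pace and stop on an object; "squeeze" is the grip in N (left out, the last holds). Time passes only in rows, so rows that repeat a pose let the fingers close. It gives the time, the measured TCP pose, the force, the opening and the grip force at its end, in the units of the state.
- telemetry.sense(): the state, without advancing time (a new reading comes with each control period).
- imaging.grab_frame(name): name is "side" or "top"; returns the picture (480x640x3 uint8, red, green, blue); there is no depth.
- imaging.calibration(name): a dict with "fx", "fy", "cx", "cy" (pixels), "dist_coeffs" ([k1, k2, p1, p2, k3] as OpenCV has them; the pictures are not rectified), "cam_to_world" (4x4, takes a point from camera to world coordinates). Camera axes: x right, y up, looking along -z (the intrinsics and any distortion apply to the point x, -y, -z); pixel columns grow to the right and rows downward; lengths in mm; the calibration is good to about 2 mm. A picture is of the moment at which its call begins. calibration takes no time and is no camera call.
- r.sign_off(): hands the job in; it is judged then, once.
Trained networks look in the newest picture that a camera, given by its name, has taken for a name from the list of things; names that differ only in an ending like _2 or _b are one class to them, and where a whole thing is asked for, a point or a joint stands for the part that bears it (a point fixed in the world has none). Each returns a list of dicts, best first, with "conf" (0 to 1); they miss things now and then, are a little off and sometimes report something else, mostly with a low value. They report only what shows in the picture. A call takes as long as a camera call.
- imaging.recognise(camera, name): "extent" ([left, top, width, height] in pixels, round what is visible of it).
- imaging.mark_of(camera, name): "xy" ([column, row] in pixels: a listed point, or the origin of a listed thing).
The state is a dict: "clock": time; "qpos": joint angles; "qvel": joint speeds; "joint_efforts": joint torques, N m; "eef_pos": TCP position; "tcp_rot": TCP orientation; "contact_force": force on the tool from outside, world axes, zero at the start; "wrist_torque": the same for the moment, N m; "opening": opening from 0.0 (shut) to 1.0 (fully open); "grasp_force": force on a finger pad.
Only numpy, scipy, OpenCV 4.12 (cv2) and the standard library are available. Lean on these libraries where they do the work, as an engineer would, in place of code of your own. Each camera call takes 0.05 s, during which the arm holds its last target. There are 200 camera calls.

## Working session

There is one attempt and no reset: what is moved stays moved. The work goes in short steps, Python scripts to look and compute and a tool call to move; the robot and the scene stay as the last step left them, time stands still between calls to the robot, and variables do not carry over. Pictures are saved under pics/ and viewed, at most 10 in all, crops included, and the job is handed in when it is done.

Besides the shell and the picture viewer there is one more tool, called after "Request:" as name(argument=value, ...), one argument or row to a line, values as JSON. step_arm: Moves the arm, as the interface text tells. Its arguments: {"type":"object","properties":{"moves":{"type":"array"},"squeeze":{"type":"number"}},"required":["moves"]}

```bash
mkdir -p pics; cat > h.py <<'E'
import numpy as np, cv2
from rig import telemetry, imaging, r
from scipy.spatial.transform import Rotation as R
def cal(c):
    k=imaging.calibration(c); K=np.array([[k['fx'],0,k['cx']],[0,k['fy'],k['cy']],[0,0,1.]])
    return K,np.array(k['dist_coeffs'],float),np.array(k['cam_to_world'],float)
def ray(c,uv):
    K,d,T=cal(c); p=cv2.undistortPoints(np.array([[uv]],float),K,d)[0,0]
    return T[:3,3],T[:3,:3]@np.array([p[0],-p[1],-1])
def onz(c,uv,z):
    o,v=ray(c,uv); return o+v*(z-o[2])/v[2]
def proj(c,P):
    K,d,T=cal(c); q=(np.atleast_2d(P)-T[:3,3])@T[:3,:3]*[1,-1,-1]
    return cv2.projectPoints(q,np.zeros(3),np.zeros(3),K,d)[0][:,0]
def snap(c,n,crop=None,s=1):
    im=imaging.grab_frame(c); o=im
    if crop: a,b,w,h=crop; o=cv2.resize(im[b:b+h,a:a+w],None,fx=s,fy=s,interpolation=cv2.INTER_CUBIC)
    cv2.imwrite(f'pics/{n}.png',o[:,:,::-1]); return im
E
python3 - <<'E'
from h import *
np.set_printoptions(precision=1,suppress=True)
Z=dict(dial_grip=98,pointer=63,dot_blue=63,dot_brown=63,dot_yellow=63,box_blue=50,box_brown=50,box_yellow=50,lever_tip=150,jar=0,tape=0,nest=50,bander=0)
for c in('top','side'):
    snap(c,c+'0'); print(c,cal(c)[2][:3,3])
    for n,z in Z.items():
        for m in imaging.mark_of(c,n)[:2]: print(n,np.array(m['xy']),round(m['conf'],2),onz(c,m['xy'],z))
s=telemetry.sense(); print({k:np.round(v,3) for k,v in s.items()})
E
```

```text
top [579.9  22.9 982.1]
dial_grip [288.8 266.8] 0.95 [578.4  89.9  98. ]
pointer [285.8 305. ] 0.94 [503.9  97.9  63. ]
dot_blue [281.4 240.7] 0.67 [629.4 107.5  63. ]
dot_blue [466.1 258.9] 0.23 [ 594.4 -257.2   63. ]
dot_brown [258.3 256.9] 0.39 [597.4 152.6  63. ]
dot_brown [393.7 284.1] 0.31 [ 545.1 -112.8   63. ]
dot_yellow [259.6 279.8] 0.66 [552.7 149.6  63. ]
box_blue [327.2 184.7] 0.65 [743.   17.8  50. ]
box_brown [404.3 177.5] 0.85 [ 758.5 -137.7   50. ]
box_brown [336.  266.8] 0.62 [578.7  -0.1  50. ]
lever_tip [466.  259.3] 0.72 [ 592.3 -230.5  150. ]
lever_tip [392.1 284.5] 0.53 [547.7 -97.1 150. ]
jar [201.8 275.3] 0.78 [559.3 280.8   0. ]
tape [461.5 258.3] 0.71 [ 596.7 -266.5    0. ]
bander [334.1 264.3] 0.88 [583.8   2.7   0. ]
side [200.6 617.6 786.4]
dial_grip [312.3 286. ] 0.7 [568.4  96.4  98. ]
pointer [335.5 311.5] 0.73 [510.9  98.6  63. ]
dot_blue [284.4 289.4] 0.49 [627.8 110.9  63. ]
dot_brown [285.8 310.6] 0.58 [591.1 153.6  63. ]
dot_yellow [310.5 284.7] 0.64 [592.3  69.1  63. ]
dot_yellow [302.3 321.4] 0.48 [549.  156.3  63. ]
box_blue [270.3 249.8] 0.95 [735.9  25.   50. ]
box_blue [303.7 319.9] 0.3 [555.2 143.4  50. ]
box_brown [307.3 208.3] 0.84 [ 757.6 -147.6   50. ]
box_yellow [223.2 291.7] 0.71 [734.4 181.8  50. ]
lever_tip [374.3 211.6] 0.51 [ 558.6 -119.   150. ]
jar [257.4 378. ] 0.73 [567.1 275.7   0. ]
jar [384.  222.3] 0.5 [ 600.1 -268.5    0. ]
nest [225.4 296.5] 0.48 [721.6 188.9  50. ]
bander [328.9 287.4] 0.97 [588.3   4.    0. ]
{'clock': np.float64(1.4), 'qpos': array([ 1.3,  0.4,  1.6, -0. ,  1.2, -0. ]), 'qvel': array([ 0., -0., -0.,  0.,  0., -0.]), 'joint_efforts': array([  0. , -60.5, -34.2,   0. ,   0. ,   0. ]), 'eef_pos': array([141.7, 608.7, 231.3]), 'tcp_rot': array([-3.1,  0. ,  2.9]), 'contact_force': array([-0.2, -0.9,  0.1]), 'wrist_torque': array([ 0.1,  0. , -0. ]), 'grasp_force': np.float64(0.0), 'opening': np.float64(1.001)}
```

```bash
python3 - <<'E'
import cv2
a=cv2.imread('pics/top0.png')[140:320,190:490]; cv2.imwrite('pics/c1.png',cv2.resize(a,None,fx=2.6,fy=2.6,interpolation=2))
a=cv2.imread('pics/side0.png')[180:400,190:430]; cv2.imwrite('pics/c2.png',cv2.resize(a,None,fx=2.7,fy=2.7,interpolation=2))
E
```

```text
(no output)
```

View pics/c1.png

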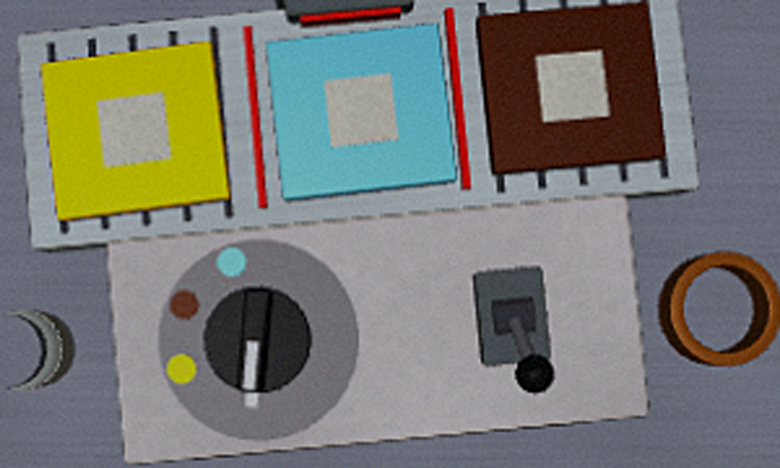

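View pics/c2.png

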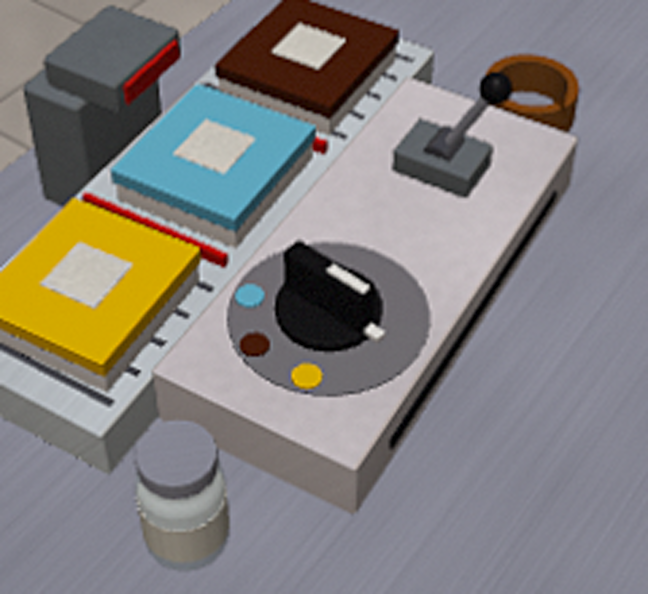

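Blue is the box in the nest, between the red guides at crop (360,110). The pointer is near 0, facing the robot, and the blue dot is at crop (231,262). The lever leans towards the robot. Next I refine the geometry from the dot blobs and console corners.

```bash
cat > fit.py <<'E'
from h import *
from scipy.optimize import least_squares
def dots(c,im,ref):
    hsv=cv2.cvtColor(im,cv2.COLOR_RGB2HSV); out={}
    lim=dict(blue=((85,60,100),(105,255,255)),brown=((0,100,20),(15,255,130)),yellow=((20,120,100),(35,255,255)))
    for k,(l,h) in lim.items():
        n,_,st,ce=cv2.connectedComponentsWithStats(cv2.inRange(hsv,l,h))
        b=[(np.hypot(*(ce[i]-ref[k])),i) for i in range(1,n) if 20<st[i,4]<300]
        if b and min(b)[0]<12: out[k]=ce[min(b)[1]]
    return out
REF={'top':dict(blue=(279,241),brown=(260.5,257),yellow=(259.5,282)),'side':dict(blue=(282.5,289.5),brown=(284.5,307.5),yellow=(303.5,319.5))}
E
python3 - <<'E'
from fit import *
np.set_printoptions(precision=2,suppress=True)
obs={}
for c in('top','side'):
    im=cv2.imread(f'pics/{c}0.png')[:,:,::-1].copy(); obs[c]=dots(c,im,REF[c]); print(c,obs[c])
corn={'top':np.array([[108,243],[626,197],[648,415],[127,463]])/2.6+[190,140],'side':np.array([[157,375],[355,480],[575,150]])/2.7+[190,180]}
loc={'top':np.array([[85,200],[85,-200],[-85,-200],[-85,200]]),'side':np.array([[85,200],[-85,200],[-85,-200]])}
for cs in(('top',),('side',),('top','side')):
    def w(p,L,z): 
        c,s=np.cos(p[2]),np.sin(p[2]); L=np.atleast_2d(L); return np.c_[p[0]+c*L[:,0]-s*L[:,1],p[1]+s*L[:,0]+c*L[:,1],np.full(len(L),z)]
    def res(p):
        o=[]
        for c in cs:
            o.append((proj(c,w(p,loc[c],60))-corn[c]).ravel()*.5)
            for i,k in enumerate(('blue','brown','yellow')):
                a=p[3+i]; 
                if k in obs[c]: o.append((proj(c,w(p,[-62*np.cos(a),90+62*np.sin(a)],63))[0]-obs[c][k])*1)
        return np.concatenate(o)
    s=least_squares(res,[584,3,.08,2.8,1.9,1.2]); p=s.x
    print(cs,p,'res',s.fun); print('dial',w(p,[0,90],98),'pivot',w(p,[0,-100],82),'tip',w(p,[-90*np.sin(.5),-100],82+90*np.cos(.5)))
    for c in('top','side'): print(c,'pred tip',proj(c,w(p,[-90*np.sin(.5),-100],82+90*np.cos(.5))),'ptr0',proj(c,w(p,[-62,90],63)))
E
```

```text
top {'blue': array([278.65, 240.3 ]), 'brown': array([260.51, 256.86]), 'yellow': array([259.32, 281.37])}
side {'blue': array([281.96, 289.08]), 'brown': array([283.82, 307.23]), 'yellow': array([303.02, 318.84])}
('top',) [579.5    2.17   0.09   2.89   2.1    1.31] res [-0.56 -0.55  0.27 -0.62  0.37  0.28 -0.81  0.2   0.11  0.3   0.15  0.07
  0.11 -0.04]
dial [[571.23  91.79  98.  ]] pivot [[588.69 -97.4   82.  ]] tip [[ 545.72 -101.37  160.98]]
top pred tip [[395.46 285.86]] ptr0 [[291.88 302.15]]
side pred tip [[375.91 213.93]] ptr0 [[339.6  307.84]]
('side',) [579.62   5.12   0.09   2.94   2.14   1.32] res [-1.42 -0.57  0.1  -1.42  1.   -2.3   0.83  0.42 -0.27  0.16 -0.27  1.19]
dial [[571.1   94.72  98.  ]] pivot [[589.09 -94.43  82.  ]] tip [[546.14 -98.51 160.98]]
top pred tip [[393.83 285.62]] ptr0 [[290.47 302.2 ]]
side pred tip [[375.06 214.54]] ptr0 [[338.89 308.74]]
('top', 'side') [579.59   3.4    0.09   2.91   2.12   1.32] res [-0.87 -0.56 -0.04 -0.66  0.07  0.24 -1.1   0.2   0.    0.09 -0.23 -0.47
 -0.58 -0.28 -1.2  -0.94  0.23 -1.75  1.26 -2.43  1.    0.43  0.53  0.13
  0.33  0.62]
dial [[571.29  93.01  98.  ]] pivot [[588.82 -96.18  82.  ]] tip [[ 545.85 -100.16  160.98]]
top pred tip [[394.77 285.79]] ptr0 [[291.26 302.12]]
side pred tip [[375.57 214.2 ]] ptr0 [[339.25 308.21]]
```

```bash
cat >> h.py <<'E'
def go(P,yaw=None):
    s=telemetry.sense(); e=R.from_euler('xyz',s['tcp_rot']); d=e.inv().apply(np.array(P)-s['eef_pos'])
    print('shift units',np.round(d/200,3),'pos',np.round(s['eef_pos'],1),'rpy',np.round(s['tcp_rot'],4),'q6',np.round(s['qpos'][5],3),'F',np.round(s['contact_force'],1))
    if yaw is not None: print('turn units',np.round((e.inv()*R.from_euler('xyz',[np.pi,0,yaw])).as_rotvec()/(np.pi/4),4))
E
python3 - <<'E'
from h import *
s=0.09;th=.16
go([571.2,92.5,200],np.pi+s-th)
# pointer angle from pictures
for c in('top','side'):
    for m in imaging.mark_of(c,'pointer')[:1]:
        v=onz(c,m['xy'],63)-[571.2,92.5,63] ; print(c,np.arctan2(v[1],-v[0])+s)
im=cv2.imread('pics/top0.png')[:,:,::-1]; g=im.min(2).astype(float)
# white line on bar top z=112: bright pixels inside dial
n,l,st,ce=cv2.connectedComponentsWithStats((g>150).astype('u1'))
sub=np.argwhere(g[268:300,280:294]>130)+[268,280]
pts=np.array([onz('top',(u,v),112)[:2] for v,u in sub]); print(len(pts),pts.mean(0))
E
```

```text
shift units [-2.677 -2.027  0.156] pos [141.7 608.7 231.3] rpy [-3.1416  0.      2.9129] q6 -0.002 F [-0.2 -0.9  0.1]
turn units [-0.      0.     -0.2021]
top 0.17050893505548823
side 0.1906047480015624
103 [546.87196729  93.73532346]
```

Request:
step_arm(
  moves=[
    [[0,0,-0.1],[-0.2,-0.15,0],1],
    [[0,0,-0.2],[-0.4,-0.3,0],1],
    [[0,0,-0.2],[-0.6,-0.45,0],1],
    [[0,0,-0.2],[-0.8,-0.6,0],1],
    [[0,0,-0.2],[-1,-0.75,0],1],
    [[0,0,-0.2],[-1,-0.75,0],1],
  ],
)

```text
clock: 2.1
eef_pos: [305.3, 413.2, 231.4]
tcp_rot: [-3.14, 0.001, 3.066]
contact_force: [-0.5, 0.4, 0.2]
opening: 1.0
grasp_force: 0.0
```

```bash
python3 -c "
from h import *
go([571.2,92.5,200],np.pi+.09-.16)"
```

```text
shift units [-1.447 -1.498  0.161] pos [305.3 413.2 231.4] rpy [-3.1401e+00  1.0000e-03  3.0657e+00] q6 -0.561 F [-0.5  0.4  0.2]
turn units [-0.0019  0.0013 -0.0075]
```

Request:
step_arm(
  moves=[
    [[0,0,0],[-0.17,-0.17,0],1],
    [[0,0,0],[-0.34,-0.34,0],1],
    [[0,0,0],[-0.51,-0.51,0],1],
    [[0,0,0],[-0.68,-0.68,0],1],
    [[0,0,0],[-0.85,-0.85,0],1],
    [[0,0,0],[-1,-1,0],1],
    [[0,0,0],[-1,-1,0],1],
  ],
)

```text
clock: 2.8
eef_pos: [490.6, 200.7, 231.5]
tcp_rot: [-3.141, 0.002, 3.066]
contact_force: [0.0, 1.0, 0.7]
opening: 1.0
grasp_force: 0.0
```

Request:
step_arm(
  moves=[
    [[0,0,0],[-0.15,-0.17,0.03],1],
    [[0,0,0],[-0.3,-0.34,0.06],1],
    [[0,0,0],[-0.45,-0.5,0.1],1],
    [[0,0,0],[-0.45,-0.5,0.16],1],
    [[0,0,0],[-0.45,-0.5,0.16],1],
  ],
)

```text
clock: 3.3
eef_pos: [569.3, 97.3, 197.5]
tcp_rot: [-3.141, -0.003, 3.068]
contact_force: [-0.1, 0.8, 0.2]
opening: 1.0
grasp_force: 0.0
```

```bash
python3 -c "
from h import *
go([571.2,92.5,84],np.pi+.09-.16)"
```

```text
shift units [-0.013 -0.023  0.568] pos [569.3  97.3 197.5] rpy [-3.1413 -0.0032  3.0683] q6 -1.332 F [-0.1  0.8  0.2]
turn units [-0.0003 -0.0041 -0.0041]
```

Request:
step_arm(
  moves=[
    [[0,0,0],[-0.01,-0.02,0.15],1],
    [[0,0,0],[-0.01,-0.02,0.3],1],
    [[0,0,0],[-0.01,-0.02,0.45],1],
    [[0,0,0],[-0.01,-0.02,0.56],1],
    [[0,0,0],[-0.01,-0.02,0.56],1],
    [[0,0,0],[-0.01,-0.02,0.56],1],
  ],
)

```text
clock: 3.9
eef_pos: [571.7, 94.4, 87.9]
tcp_rot: [3.141, -0.0, 3.071]
contact_force: [-0.2, 0.3, 1.2]
opening: 1.001
grasp_force: 0.0
```

Request:
step_arm(
  moves=[
    [[0,0,0],[0,0,0],-0.3],
    [[0,0,0],[0,0,0],-0.3],
    [[0,0,0],[0,0,0],-1],
    [[0,0,0],[0,0,0],-1],
    [[0,0,0],[0,0,0],-1],
    [[0,0,0],[0,0,0],-1],
    [[0,0,0],[0,0,0],-1],
    [[0,0,0],[0,0,0],-1],
  ],
  squeeze=25,
)

```text
clock: 4.7
eef_pos: [572.2, 93.0, 87.8]
tcp_rot: [3.142, 0.0, 3.07]
contact_force: [-1.4, -0.9, 6.4]
opening: 0.204
grasp_force: 28.1
```

```bash
python3 - <<'E'
from h import *
go([571.2,92.5,84],np.pi+.09-.16); s=telemetry.sense(); print(s['opening'],s['grasp_force'],s['wrist_torque'])
snap('side','g1',(230,200,160,160),3)
E
```

```text
shift units [ 0.005 -0.003  0.019] pos [572.2  93.   87.8] rpy [3.1416e+00 4.0000e-04 3.0697e+00] q6 -1.34 F [-1.4 -0.9  6.4]
turn units [ 0.      0.0005 -0.0024]
0.2041563698861364 28.050242364406586 [-0.11116869  0.29530109  0.01585249]
```

View pics/g1.png

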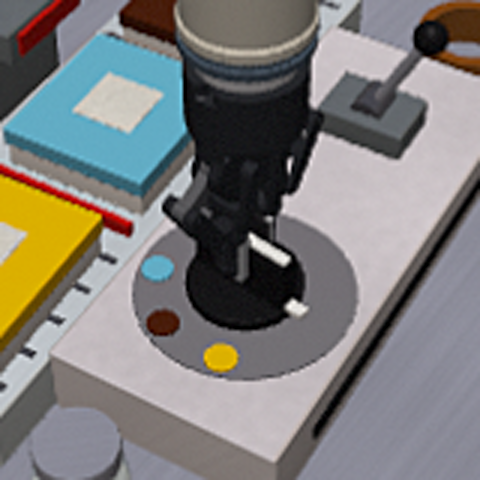

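The fingers hold the bar, with an opening of about 17 mm, and the pointer sticks out to the lower right at crop (297,308). I'll start turning clockwise.

Request:
step_arm(
  moves=[
    [[0,0,0.05],[0,0,0],-1],
    [[0,0,0.18],[0,0,0],-1],
    [[0,0,0.32],[0,0,0],-1],
    [[0,0,0.46],[0,0,0],-1],
    [[0,0,0.6],[0,0,0],-1],
    [[0,0,0.74],[0,0,0],-1],
    [[0,0,0.88],[0,0,0],-1],
    [[0,0,1],[0,0,0],-1],
  ],
  squeeze=40,
)

```text
clock: 5.55
eef_pos: [572.2, 93.0, 87.8]
tcp_rot: [3.141, 0.0, 2.28]
contact_force: [-2.0, 0.0, 6.0]
opening: 0.199
grasp_force: 42.1
```

Request:
step_arm(
  moves=[
    [[0,0,0.12],[0,0,0],-1],
    [[0,0,0.25],[0,0,0],-1],
    [[0,0,0.38],[0,0,0],-1],
    [[0,0,0.5],[0,0,0],-1],
    [[0,0,0.62],[0,0,0],-1],
    [[0,0,0.75],[0,0,0],-1],
    [[0,0,0.88],[0,0,0],-1],
    [[0,0,1],[0,0,0],-1],
  ],
)

```text
clock: 6.35
eef_pos: [572.2, 93.0, 87.8]
tcp_rot: [3.141, 0.0, 1.495]
contact_force: [-1.2, -1.4, 5.8]
opening: 0.199
grasp_force: 42.1
```

```bash
python3 - <<'E'
from h import *
go([571.2,92.5,87.8],np.pi+.09-2.91); s=telemetry.sense(); print(s['opening'],s['grasp_force'],s['wrist_torque'])
E
```

```text
shift units [-0.003 -0.005  0.   ] pos [572.2  93.   87.8] rpy [3.1412 0.     1.495 ] q6 0.235 F [-1.2 -1.4  5.8]
turn units [ 5.000e-04 -3.000e-04  1.494e+00]
0.1993838114195292 42.12425708770752 [-0.09341468  0.29047618  0.13595393]
```

Request:
step_arm(
  moves=[
    [[0,0,0.12],[0,0,0],-1],
    [[0,0,0.25],[0,0,0],-1],
    [[0,0,0.38],[0,0,0],-1],
    [[0,0,0.5],[0,0,0],-1],
    [[0,0,0.62],[0,0,0],-1],
    [[0,0,0.75],[0,0,0],-1],
    [[0,0,0.88],[0,0,0],-1],
    [[0,0,1],[0,0,0],-1],
  ],
)

```text
clock: 7.15
eef_pos: [572.2, 93.0, 87.8]
tcp_rot: [3.141, -0.0, 0.71]
contact_force: [-0.9, -0.9, 6.3]
opening: 0.2
grasp_force: 42.1
```

Request:
step_arm(
  moves=[
    [[0,0,0.12],[0,0,0],-1],
    [[0,0,0.24],[0,0,0],-1],
    [[0,0,0.36],[0,0,0],-1],
    [[0,0,0.45],[0,0,0],-1],
    [[0,0,0.45],[0,0,0],-1],
  ],
)

```text
clock: 7.65
eef_pos: [572.2, 93.1, 87.8]
tcp_rot: [3.141, -0.0, 0.358]
contact_force: [-0.9, -0.9, 6.9]
opening: 0.2
grasp_force: 42.2
```

```bash
python3 - <<'E'
from fit import *
go([572.2,93,87.8],np.pi+.09-2.91); s=telemetry.sense(); print(s['opening'],s['wrist_torque'])
im=snap('side','g2',(250,240,120,100),5); snap('top','g2t',(230,200,120,120),4)
for c in('side','top'):
    for n in('pointer','dot_blue'): print(c,n,[(np.round(m['xy'],1),round(m['conf'],2),np.round(onz(c,m['xy'],63),1)) for m in imaging.mark_of(c,n)[:2]])
E
```

```text
shift units [-0.  0.  0.] pos [572.2  93.1  87.8] rpy [ 3.1415e+00 -4.0000e-04  3.5760e-01] q6 1.372 F [-0.9 -0.9  6.9]
turn units [ 0.0002 -0.0005  0.0458]
0.2004555512019248 [-0.1018271   0.23881975 -0.08037419]
side pointer [(array([309.3, 284.7]), 0.65, array([594.3,  70.5,  63. ])), (array([284.2, 290.6]), 0.58, array([626.1, 113.8,  63. ]))]
side dot_blue [(array([281.2, 291.1]), 0.43, array([630.2, 118.4,  63. ]))]
top pointer [(array([462.4, 261.4]), 0.35, array([ 589.5, -249.6,   63. ]))]
top dot_blue []
```

View pics/g2.png

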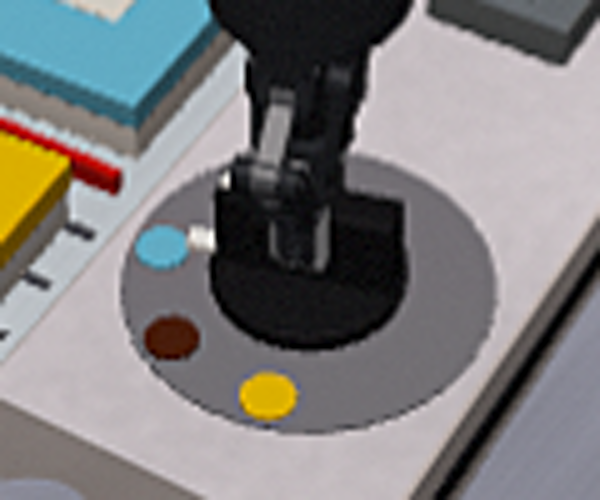

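The white pointer at crop (202,238) has nearly reached the blue dot at (161,247). I'll triangulate the pointer mark to get the remaining angle.

```bash
cat >> fit.py <<'E'
def white(im,box,dark=None):
    a,b,w,h=box; g=im[b:b+h,a:a+w].min(2).astype(float); m=np.clip(g-130,0,None)
    n,l,st,ce=cv2.connectedComponentsWithStats((m>0).astype('u1')); o=[]
    for i in range(1,n):
        wt=m*(l==i); yy,xx=np.mgrid[b:b+h,a:a+w]; o.append((st[i,4],round((wt*xx).sum()/wt.sum(),2),round((wt*yy).sum()/wt.sum(),2)))
    return o
def tri(a,b):
    (o1,v1),(o2,v2)=ray('top',a),ray('side',b); A=np.c_[v1,-v2]; t=np.linalg.lstsq(A,o2-o1,rcond=None)[0]
    return (o1+v1*t[0]+o2+v2*t[1])/2, np.linalg.norm(o1+v1*t[0]-o2-v2*t[1])
E
python3 - <<'E'
from fit import *
np.set_printoptions(precision=2,suppress=True)
L=lambda f:cv2.imread(f'pics/{f}.png')[:,:,::-1].copy()
t0,s0=L('top0'),L('side0')
wt=white(t0,(281,266,12,34)); ws=white(s0,(308,274,30,34)); print(wt,ws)
wg=white(imaging.grab_frame('side'),(284,283,10,10)); print(wg)
P=lambda o:max(o)[1:]
tp=[w for w in wt if w[2]>290]; sp=[w for w in ws if w[1]>322]
print('ptr3d',tri(tp[0][1:],sp[0][1:]))
for k in REF['top']: print(k,tri(dots('top',t0,REF['top'])[k],dots('side',s0,REF['side'])[k]))
E
```

```text
[(np.int32(73), np.float64(285.97), np.float64(280.04)), (np.int32(30), np.float64(286.37), np.float64(293.32))] [(np.int32(16), np.float64(335.35), np.float64(274.77)), (np.int32(61), np.float64(318.55), np.float64(282.72)), (np.int32(29), np.float64(328.26), np.float64(302.2))]
[(np.int32(28), np.float64(289.98), np.float64(287.17))]
ptr3d (array([527.66,  87.81, 147.22]), np.float64(8.99315065899714))
blue (array([630.95, 113.36,  63.99]), np.float64(1.961246614141244))
brown (array([598.39, 148.83,  63.39]), np.float64(2.0771405067121678))
yellow (array([550.37, 150.53,  63.87]), np.float64(1.8071539424511707))
```

```bash
python3 - <<'E'
from fit import *
np.set_printoptions(precision=2,suppress=True)
p0,e=tri((286.37,293.32),(328.26,302.2)); print('ptr3d',p0,e)
D={'blue':(630.95,113.36),'brown':(598.39,148.83),'yellow':(550.37,150.53)}
D=np.array(list(D.values()))
c=least_squares(lambda c:np.hypot(*(D-c).T)-62,[571,93]).x; print('centre',c,np.hypot(*(D-c).T)-62,'free',least_squares(lambda c:np.hypot(*(D-c[:2]).T)-c[2],[571,93,62]).x)
ang=lambda v:np.arctan2(v[1],-v[0])
print('blue',ang(D[0]-c),'ptr start',ang(p0[:2]-c),'r',np.hypot(*(p0[:2]-c)))
# side-only: bias of side camera from dots/centre
for z in(62,64,68,74):
    q0=onz('side',(328.26,302.2),z); q1=onz('side',(289.98,287.17),z)
    b=np.array(onz('side',dots('side',cv2.imread('pics/side0.png')[:,:,::-1].copy(),REF['side'])['blue'],63.5))[:2]-D[0]
    cs=c+b
    print(z,'start',ang(q0[:2]-cs),np.hypot(*(q0[:2]-cs)),'now',ang(q1[:2]-cs),np.hypot(*(q1[:2]-cs)))
E
```

```text
ptr3d [528.44  96.5   76.84] 2.4298000931469947
centre [572.49  92.56] [ 0.04 -0.06  0.04] free [572.35  92.24  62.29]
blue 2.7998070761408083 ptr start 0.08897965727758793 r 44.23258840094025
62 start -0.17061080751421062 37.870682329981456 now 3.0221210734054833 49.63135499198429
64 start -0.1290353691889451 38.56826653727153 now 2.990029122150158 48.66964413034827
68 start -0.05055187051840904 40.15248499965766 now 2.922074753194201 46.905591585458566
74 start 0.05525911183506398 42.94708960710078 now 2.8109570956936367 44.703705256257614
```

Request:
step_arm(
  moves=[
    [[0,0,0.02],[0,0,0],-1],
    [[0,0,0.02],[0,0,0],-1],
    [[0,0,0.02],[0,0,0],-1],
  ],
)

```text
clock: 8.3
eef_pos: [572.2, 93.0, 87.8]
tcp_rot: [3.141, -0.0, 0.344]
contact_force: [-1.3, 0.6, 6.3]
opening: 0.204
grasp_force: 42.2
```

Request:
step_arm(
  moves=[
    [[0,0,0],[0,0,0],0],
    [[0,0,0],[0,0,0],1],
    [[0,0,0],[0,0,0],1],
    [[0,0,0],[0,0,0],1],
    [[0,0,0],[0,0,-0.1],1],
    [[0,0,0],[0,0,-0.3],1],
    [[0,0,0],[0,0,-0.5],1],
    [[0,0,0],[0,0,-0.7],1],
  ],
)

```text
clock: 9.1
eef_pos: [571.6, 93.1, 228.6]
tcp_rot: [-3.141, 0.001, 0.345]
contact_force: [0.9, -0.0, -0.3]
opening: 1.001
grasp_force: 0.0
```

```bash
python3 -c "
from h import *
go([440,-100,235],.35)"
```

```text
shift units [-0.946  0.686 -0.032] pos [571.6  93.1 228.6] rpy [-3.1415e+00  6.0000e-04  3.4450e-01] q6 1.385 F [ 0.9 -0.  -0.3]
turn units [-0.0001  0.0008 -0.0069]
```

Request:
step_arm(
  moves=[
    [[0,0,0.1],[-0.16,0.12,0],0],
    [[0,0,0.2],[-0.32,0.23,0],-1],
    [[0,0,0.32],[-0.48,0.34,0],-1],
    [[0,0,0.32],[-0.64,0.46,0],-1],
    [[0,0,0.32],[-0.8,0.58,0],-1],
    [[0,0,0.32],[-0.95,0.69,0],-1],
    [[0,0,0.32],[-0.95,0.69,0],-1],
    [[0,0,0.32],[-0.95,0.69,0],-1],
  ],
)

```text
clock: 9.9
eef_pos: [439.7, -101.4, 227.5]
tcp_rot: [-3.142, -0.001, 0.091]
contact_force: [-0.4, 0.5, 0.4]
opening: 0.002
grasp_force: 0.0
```

```bash
python3 - <<'E'
from fit import *
np.set_printoptions(precision=2,suppress=True)
t=snap('top','f1',(240,200,190,120),4); s=snap('side','f1s',(250,190,160,150),4)
a=dots('top',t,REF['top']);b=dots('side',s,REF['side'])
D={k:tri(a[k],b[k])[0] for k in a if k in b}; print(D)
DD=np.array(list(D.values()))[:,:2]; c=least_squares(lambda c:np.hypot(*(DD-c).T)-62,[571,93]).x; print(c)
print('top',white(t,(278,244,18,30)),'side',white(s,(284,270,22,24)))
for cc in('side','top'):
    for n in('pointer','lever_tip'): print(cc,n,[(np.round(m['xy'],1),round(m['conf'],2)) for m in imaging.mark_of(cc,n)[:2]])
go([450,-109,165],.09)
E
```

```text
{'blue': array([631.22, 113.3 ,  63.86]), 'brown': array([598.39, 148.83,  63.39]), 'yellow': array([550.4 , 150.63,  63.79])}
[572.63  92.62]
top [(np.int32(29), np.float64(280.89), np.float64(248.49)), (np.int32(73), np.float64(283.67), np.float64(261.34))] side [(np.int32(79), np.float64(289.81), np.float64(272.12)), (np.int32(42), np.float64(299.86), np.float64(275.89)), (np.int32(24), np.float64(290.02), np.float64(286.86))]
side pointer [(array([283.7, 291.3]), 0.76)]
side lever_tip [(array([370.4, 214.4]), 0.79)]
top pointer [(array([278.1, 242.6]), 0.66), (array([332.9, 265.6]), 0.66)]
top lever_tip [(array([393.5, 284.2]), 0.57)]
shift units [0.04 0.05 0.31] pos [ 440.2 -100.3  227.2] rpy [-3.14  0.    0.09] q6 1.249 F [-0.1 -0.7 -0.1]
turn units [-0.    0.    0.01]
```

View pics/f1.png

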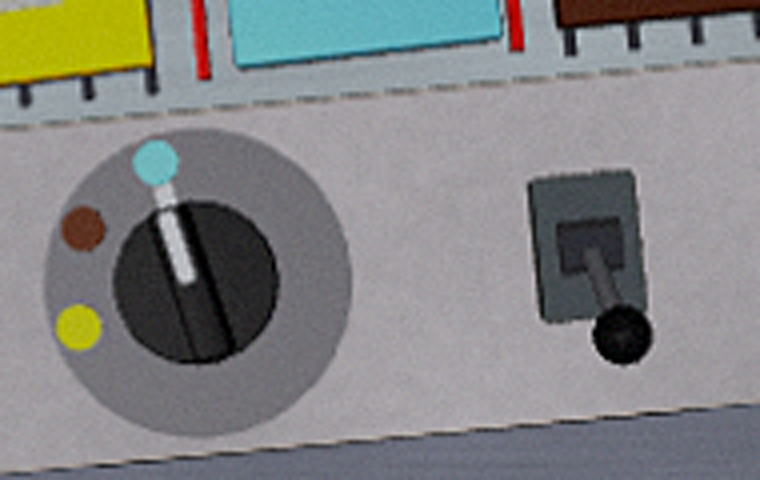

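View pics/f1s.png

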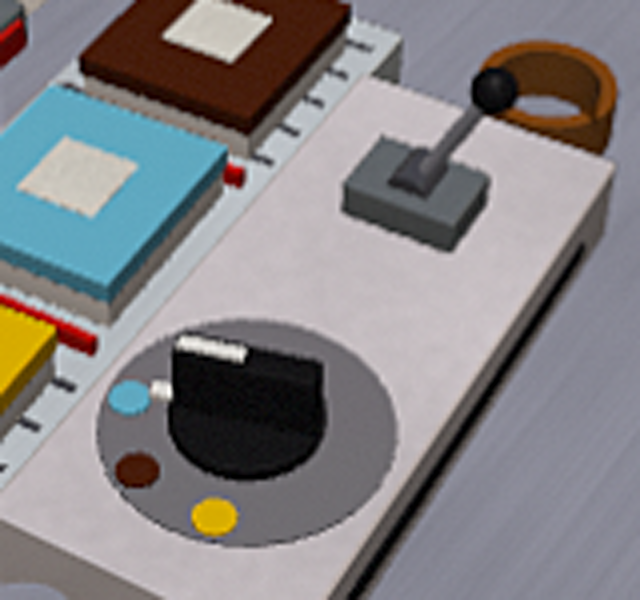

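```bash
python3 - <<'E'
from fit import *
np.set_printoptions(precision=3,suppress=True)
ang=lambda v:np.arctan2(v[1],-v[0]); c=np.array([572.6,92.6]); b=np.array([631.2,113.3])
p,e=tri((280.89,248.49),(290.02,286.86)); w,e2=tri((283.67,261.34),(289.81,272.12))
print('blue',ang(b-c),'ptr',p,e,ang(p[:2]-c),'line',w,e2,ang(w[:2]-c),'ptr-line',ang(p[:2]-w[:2]))
# top only, with top-camera centre from the circle of dots
D=np.array([onz('top',q,63)[:2] for q in dots('top',imaging.grab_frame('top'),REF['top']).values()])
ct=least_squares(lambda c:np.hypot(*(D-c).T)-62,[571,93]).x
for z in(64,70,76): print(z,ct,'blue',ang(D[0]-ct),'ptr',ang(onz('top',(280.89,248.49),z)[:2]-ct),'line',ang(onz('top',(283.67,261.34),112)[:2]-ct))
E
```

```text
blue 2.8020322776284026 ptr [614.36  107.613  76.167] 1.7448671328042415 2.796464034507062 line [599.268 105.197 124.806] 26.862912293149396 2.700296655493364 ptr-line 2.9828222339634483
64 [571.81   92.181] blue 2.8043097487647684 ptr 2.778343960905216 line 2.783303888198182
70 [571.81   92.181] blue 2.8043097487647684 ptr 2.7882024077540906 line 2.783303888198182
76 [571.81   92.181] blue 2.8043097487647684 ptr 2.798239610668088 line 2.783303888198182
```

The white pointer now aims at the blue dot (2.797 rad against 2.802). Next is the lever, whose ball is at top crop (622,334). I'll come in low on the robot side with shut fingers.

Request:
step_arm(
  moves=[
    [[0,0,0],[0.06,0.05,0.12],-1],
    [[0,0,0],[0.12,0.05,0.25],-1],
    [[0,0,0],[0.18,0.05,0.38],-1],
    [[0,0,0],[0.24,0.05,0.38],-1],
    [[0,0,0],[0.24,0.05,0.38],-1],
    [[0,0,0],[0.24,0.05,0.38],-1],
  ],
)

```text
clock: 10.85
eef_pos: [489.1, -106.3, 152.4]
tcp_rot: [3.141, -0.001, 0.094]
contact_force: [0.3, 0.0, -0.2]
opening: -0.001
grasp_force: 0.0
```

Request:
step_arm(
  moves=[
    [[0,0,0],[0.06,0,0],-1],
    [[0,0,0],[0.12,0,0],-1],
    [[0,0,0],[0.18,0,0],-1],
    [[0,0,0],[0.23,0,0],-1],
    [[0,0,0],[0.28,0,0],-1],
    [[0,0,0],[0.33,0,0],-1],
    [[0,0,0],[0.38,0,0],-1],
  ],
)

```text
clock: 11.55
eef_pos: [564.9, -99.2, 151.2]
tcp_rot: [-3.142, 0.0, 0.093]
contact_force: [-0.9, 0.1, 0.2]
opening: 0.002
grasp_force: 0.5
```

```bash
python3 - <<'E'
from fit import *
go([589.6+19,-96.5+1.7,150],.09); print(telemetry.sense()['wrist_torque'])
snap('side','l1',(250,150,160,150),4)
E
```

```text
shift units [ 0.22  -0.002  0.006] pos [564.9 -99.2 151.2] rpy [-3.1415e+00  3.0000e-04  9.3300e-02] q6 1.301 F [-0.9  0.1  0.2]
turn units [-0.0001  0.0003  0.0042]
[ 0.03738063  0.09448605 -0.02901993]
```

View pics/l1.png

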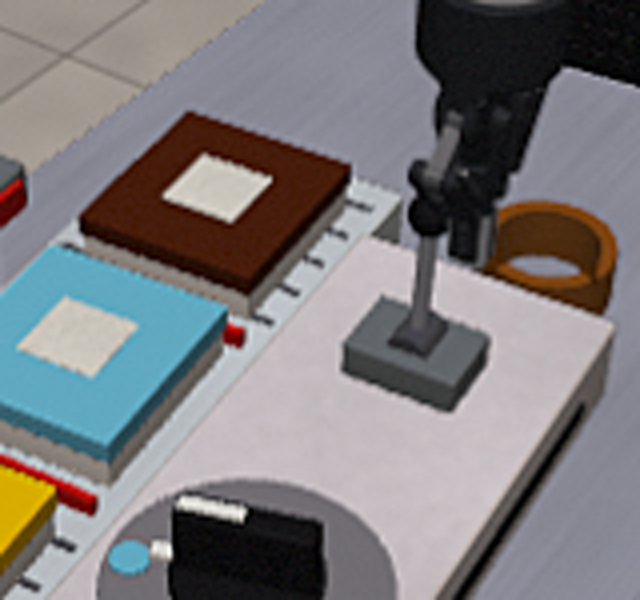

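The ball at crop (428,215) is now roughly upright and being pushed squarely. I'll continue to the stop.

Request:
step_arm(
  moves=[
    [[0,0,0],[0.05,0,0],-1],
    [[0,0,0],[0.1,0,0],-1],
    [[0,0,0],[0.14,0,0],-1],
    [[0,0,0],[0.17,0,0],-1],
    [[0,0,0],[0.19,0,0],-1],
    [[0,0,0],[0.19,0,0],-1],
  ],
)

```text
clock: 12.2
eef_pos: [602.6, -95.8, 151.3]
tcp_rot: [3.142, -0.0, 0.093]
contact_force: [0.5, 0.1, 0.9]
opening: -0.001
grasp_force: 0.0
```

Request:
step_arm(
  moves=[
    [[0,0,0],[0.01,0,0],-1],
    [[0,0,0],[0.02,0,0],-1],
    [[0,0,0],[0.03,0,0],-1],
    [[0,0,0],[0.03,0,0],-1],
  ],
)

```text
clock: 12.6
eef_pos: [608.2, -95.3, 151.3]
tcp_rot: [3.142, -0.0, 0.093]
contact_force: [-0.5, -0.2, -0.1]
opening: -0.002
grasp_force: 0.1
```

Request:
step_arm(
  moves=[
    [[0,0,0],[0.01,0,0],-1],
    [[0,0,0],[0.02,0,0],-1],
    [[0,0,0],[0.02,0,0],-1],
  ],
)

```text
clock: 12.9
eef_pos: [610.3, -95.0, 151.1]
tcp_rot: [-3.141, 0.004, 0.093]
contact_force: [-6.9, -0.6, 4.5]
opening: 0.005
grasp_force: 4.0
```

```bash
python3 - <<'E'
from fit import *
go([589.6+19,-96.5+1.7,150],.09)
snap('side','l2',(250,150,160,150),4)
E
```

```text
shift units [-0.008 -0.002  0.006] pos [610.3 -95.  151.1] rpy [-3.1413  0.0039  0.0934] q6 1.321 F [-6.9 -0.6  4.5]
turn units [-0.0003  0.005   0.0043]
```

View pics/l2.png

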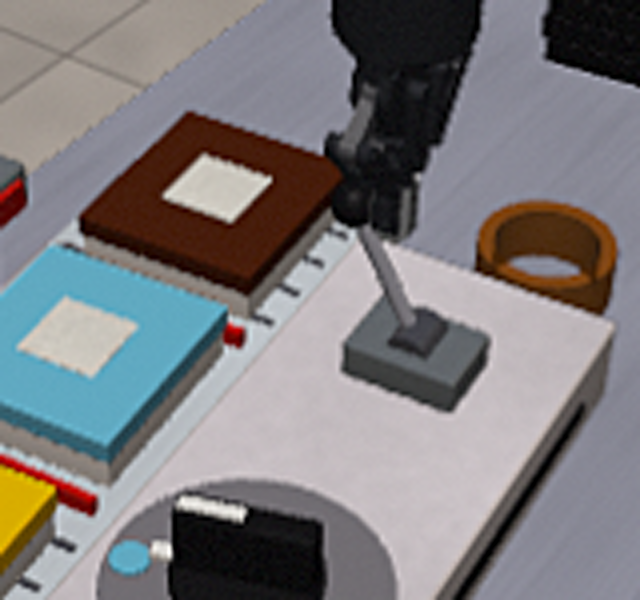

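The lever leans fully towards the boxes, and the force has started to rise at the expected position. I'll push slightly more to confirm the stop, then back off.

Request:
step_arm(
  moves=[
    [[0,0,0],[0.01,0,0],-1],
    [[0,0,0],[0.01,0,0],-1],
  ],
)

```text
clock: 13.15
eef_pos: [610.5, -95.0, 151.0]
tcp_rot: [-3.141, 0.007, 0.093]
contact_force: [-14.2, -3.1, 9.1]
opening: -0.001
grasp_force: 7.4
```

Request:
step_arm(
  moves=[
    [[0,0,0],[-0.1,0,0],-1],
    [[0,0,0],[-0.3,0,0],-1],
    [[0,0,0],[-0.5,0,-0.1],-1],
    [[0,0,0],[-0.7,0,-0.3],-1],
    [[0,0,0],[-0.85,0,-0.4],-1],
    [[0,0,0],[-0.85,0,-0.4],-1],
    [[0,0,0],[-0.85,0,-0.4],-1],
  ],
)

```text
clock: 13.85
eef_pos: [445.3, -110.8, 232.3]
tcp_rot: [3.141, -0.003, 0.093]
contact_force: [-0.4, -0.4, -0.7]
opening: -0.001
grasp_force: 0.0
```

```bash
python3 - <<'E'
from fit import *
np.set_printoptions(precision=2,suppress=True)
t=snap('top','z',(190,140,300,180),2.6); s=snap('side','zs')
print('ptr top',white(t,(278,244,18,30)),'side',white(s,(284,270,22,24)))
c,n=np.cos(.09),np.sin(.09)
for a in(.35,.45,.5): print(a,[proj(k,[589.6+90*np.sin(a)*c,-96.5+90*np.sin(a)*n,82+90*np.cos(a)]) for k in('top','side')])
for k in('top','side'): print(k,[(np.array(m['xy']),m['conf']) for m in imaging.mark_of(k,'lever_tip')[:2]])
go([440,-110,230])
E
```

```text
ptr top [(np.int32(30), np.float64(280.93), np.float64(248.5)), (np.int32(69), np.float64(283.66), np.float64(261.34))] side [(np.int32(79), np.float64(289.81), np.float64(272.11)), (np.int32(42), np.float64(299.86), np.float64(275.89)), (np.int32(24), np.float64(290.02), np.float64(286.86))]
0.35 [array([[391.37, 243.05]]), array([[344.19, 200.97]])]
0.45 [array([[390.64, 238.44]]), array([[340.7 , 201.08]])]
0.5 [array([[390.26, 236.24]]), array([[339.03, 201.27]])]
top [(array([388.1, 236.9]), 0.72), (array([205.6, 274.6]), 0.24)]
side [(array([339.3, 201. ]), 0.71)]
shift units [-0.03 -0.    0.  ] pos [ 445.2 -110.4  230.4] rpy [-3.14  0.    0.09] q6 1.231 F [0.2 1.2 0.9]
```

View pics/z.png

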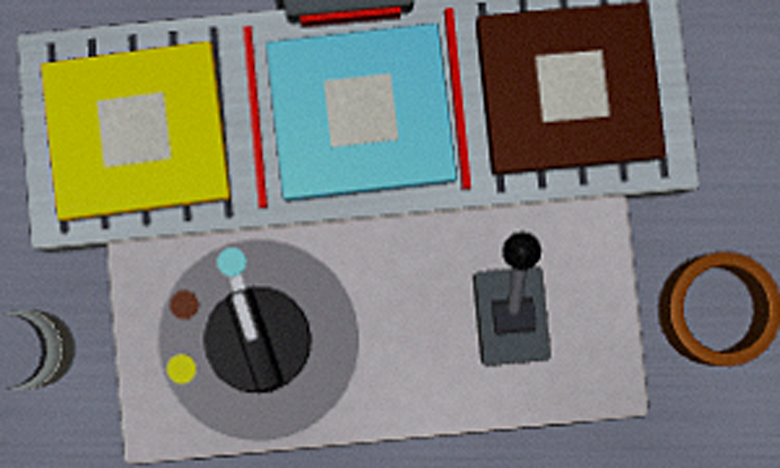

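The final picture shows the lever fully over (ball at crop (522,251)), the pointer on the blue dot at (231,262), and the boxes, jar and tape where they were. The arm is clear of everything, so I'm handing in.

```bash
python3 -c "
from rig import r
print(r.sign_off())"
```

```text
the job is handed in; nothing more can be done
None
```

Job handed in: the blue box is in the nest, the dial pointer is on the blue dot to within about 0.02 rad by camera, the start lever was then pushed to its stop towards the boxes, and the last top picture shows nothing else moved.

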